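# Hold the bottle carrier level above its tray

## Robot

A 7-joint arm with a two-finger parallel gripper is mounted at the origin on a cart in front of the work surface, level with it; the furniture and walls round the work are solid. World frame = base frame: x ahead of the robot, y to its left, z up, the work surface at z = 0. Lengths are in mm, angles in rad, forces in N, time in s.
With the tool pointing down it reaches from about 400 to 875 mm from the base axis. Payload 4.4 kg.
Tool frame: the origin (TCP) lies midway between the tips of the shut fingers; the grasp point (between the pads) lies 19 mm behind it; z points along the fingers, y is the line along which they close (so a half turn about z gives the same grasp; the last joint's range is limited). The gripper opens to 85 mm and grips with 20 to 120 N. Pads are 22 mm wide; open, the fingers measure 114 mm over their backs; the gripper's body (76 mm by 85 mm) begins 54 mm behind the grasp point. The pads swing forward as they close: fully open they stand 13 mm farther back than shut.
Start: joints at [-1.198, 0.628, 0.038, 1.517, -0.027, 0.996, -0.02], TCP at [276.134, 588.445, 231.313] pointing down, gripper open.
Joint ranges: [-3.06, 3.06], [-0.37, 2.12], [-1.25, 1.32], [0.18, 2.47], [-1.1, 4.24], [0.23, 1.98], [-2.94, 2.94]. Speed limits (rad/s): [2.57, 2.57, 3.14, 3.14, 3.14, 3.14, 3.14].

## Interface

Orientations are given as [roll, pitch, yaw] about the fixed x, y, z axes, in that order (R = Rz(yaw) Ry(pitch) Rx(roll)).
In Python, from cell import monitor, cams, ctrl gives the robot as it stands.
- The arm moves only by the tool drive_tool, never from a script. Its argument "motion" is a list of rows, each an object with "fingers": the opening, from 0 (shut) to 1 (fully open); "linear": the shift along the tool's x, y, z in m, a list of three; "twist": the turn about the tool's z in rad. In form: [{"fingers": fingers, "linear": [x, y, z], "twist": twist}, ...]. A call has 1 to 5 rows; each row shifts and turns the commanded pose from where the row before left it, along the tool's axes as they then stand; what a row does not reach is not made up. A row lasts 1/12 s, in which the tool goes at most 41.7 mm and 7.16 degrees, less where a joint would pass 70% of its speed; a pose out of reach is approached as far as the arm can. A call with a gripper value outside its range is refused whole. The fingers move at their own pace and stop on an object; the grip force is fixed at half the most. Time passes only in rows, so rows that do not move let the fingers close. It gives the time, the measured TCP pose, the force, the opening and the grip force at its end, in the units of the state.
- monitor.read_state(): the state, without advancing time (a new reading comes with each control period).
- cams.get_image(name): name is "scene" or "top" or "wrist"; returns a dict with "color" (400x640x3 uint8, blue, green, red), "K" (3x3 intrinsics, pixels), "R" (3x3) and "t" (3): a world point X has camera coordinates R X + t. Camera axes: x right, y down, z forward; pixel columns grow to the right and rows downward; lengths in mm; the calibration is good to about 2 mm. A picture is of the moment at which its call begins. There is no depth.
- ctrl.finish_job(): hands the job in; it is judged then, once.
The state is a dict: "clock": time; "qpos": joint angles; "qd": joint speeds; "tau": joint torques, N m; "eef_pos": TCP position; "tool_rot": TCP orientation; "force": force on the tool from outside, world axes, zero at the start; "torque": the same for the moment, N m; "width": finger opening in mm; "gripper_force": force on a finger pad.
Only numpy, scipy, OpenCV 4.12 (cv2) and the standard library are available. Lean on these libraries where they do the work, as an engineer would, in place of code of your own. Each camera call takes 0.05 s, during which the arm holds its last target. There are 200 camera calls.

## Task

Pick up the loaded bottle carrier by the bar on top, pinching it lightly and without pressing down on it, and lift it straight up out of its tray until its underside is about 10 cm above the worktop. Keep it level and still there, above the tray, with both bottles standing in their pockets, for at least two seconds so that the tray can be changed, and finish while still holding it. Leave the tray where it is and do not disturb the timer or the specimen cup.

Things in the scene. Friction and masses are not known exactly. Their poses are not given: they have to be found in the camera images.
- carrier: loose grey plastic bottle carrier, 0.22 kg empty, standing in the tray. Foot 62 mm (x) by 120 mm (y), 34 mm high: two open square pockets, 54 mm inside, centred at y = +29 and -29 mm, floors 4 mm above the underside, walls 4 mm. Between them stands a web 40 mm wide (x) up to z = 104 mm, then a 10 mm wide neck under a grip bar along y. Origin: centre of the underside, z up.
- grip_bar (a point): centre of the carrier's grip bar, 144 mm above its underside; 14 mm wide (x), 64 mm long (y), 24 mm high, axes as the carrier's. Pinch it across x from above. Thin-walled: squeeze it with no more than 40 N a finger (20 N holds it well) and do not press the carrier down with more than 25 N.
- tray: loose mint-green plastic tray, 266 mm (its x) by 142 mm (its y), rim 44 mm high, floor 3 mm thick, walls 5 mm; origin at the centre of its underside. The carrier stands in it with its long side across the tray or nearly so.
- brown_bottle: brown bottle with a pale screw cap, 48 mm across, 85 mm tall, 0.10 to 0.18 kg, the heavier of the two, standing loose in one of the carrier's pockets; origin at the centre of its underside, z up.
- slim_vial: slim pale vial with a screw cap, 38 mm across, 95 mm tall, about 0.04 kg, standing loose in the carrier's other pocket; origin at the centre of its underside, z up.
- timer: pale lab timer lying flat near the work, 72 x 66 x 21 mm, a bystander; origin at the centre of its underside.
- specimen_cup: specimen cup with a pale lid, 64 mm across, 72 mm tall, a bystander; origin at the centre of its underside.
Not all that is in view belongs to the job. Leave any pink look-alike of the carrier alone. What is shaped like the brown_bottle but red is not meant.

How it is judged:
By the outcome, as a careful person would: the job done as asked, in the order asked, and still so for the second after the job is handed in, while the arm keeps its last pose, push and grip.
It also fails if it takes over 32 s, if anything falls off the work surface, if the arm or the gripper's body presses on something with over 40 N, if the wrist force passes 120 N, or if a joint passes its speed limit or range.

## Working session

There is one attempt and no reset: what is moved stays moved. The work goes in short steps, Python scripts to look and compute and a tool call to move; the robot and the scene stay as the last step left them, time stands still between calls to the robot, and variables do not carry over. Pictures are saved under pics/ and viewed, at most 10 in all, crops included, and the job is handed in when it is done.

Besides the shell and the picture viewer there is one more tool, called by a JSON object that holds its "name" and its "arguments". drive_tool: Moves the arm, as the interface text tells. Its arguments: {"type":"object","properties":{"motion":{"type":"array"}},"required":["motion"]}

```bash
mkdir -p pics; ls; python3 - <<'E'
from cell import monitor,cams
import cv2
s=monitor.read_state(); print(s)
for n in("scene","top"):
    d=cams.get_image(n); cv2.imwrite(f"pics/{n}0.png",d["color"]); print(n,d["K"].tolist(),d["R"].tolist(),d["t"].tolist())
E
```

```text
pics
{'clock': 0.0, 'qpos': array([-1.19778076,  0.62935041,  0.03844566,  1.51840588, -0.02701265,
        0.99632575, -0.01996629]), 'qd': array([-0.00055034, -0.00056431,  0.00059825,  0.0006896 , -0.00065658,
        0.00061025,  0.00109201]), 'tau': array([ 1.57870199e-03, -5.63413775e+01,  1.22705586e+00, -1.93446940e+01,
        1.12259659e-02,  1.06850197e-02, -1.89546154e-05]), 'eef_pos': array([275.85849536, 587.8341441 , 230.37429283]), 'tool_rot': array([-3.13962141e+00,  1.88025407e-05,  2.70280007e+00]), 'force': array([ 0.52000453, -0.6393356 ,  0.11077318]), 'torque': array([ 0.01927099, -0.01422274,  0.01597204]), 'gripper_force': 0.0, 'width': 85.30312213133014}
scene [[370.8330454083303, 0.0, 317.47046415571907], [0.0, 370.8330454083303, 195.30145780280142], [0.0, 0.0, 1.0]] [[0.05634430624692251, 0.9984077705441968, -0.0026912581666598146], [0.8713025180387698, -0.05048704002267075, -0.488142377641041], [-0.4875010166275066, 0.02515914360060462, -0.8727598617491708]] [-206.21509637996402, -487.5370899497254, 1406.634319606133]
top [[480.25207673039176, 0.0, 319.8233871424092], [0.0, 480.25207673039176, 203.2172062938942], [0.0, 0.0, 1.0]] [[-0.07394577393546864, -0.9972619510948517, -0.0007895667003416867], [-0.9752724018343938, 0.07248057595564025, -0.20878292154606948], [0.20826849194551278, -0.014668572105981662, -0.9779616905866577]] [203.22233538617894, 611.8593900343453, 1428.694416991687]
```

View pics/scene0.png

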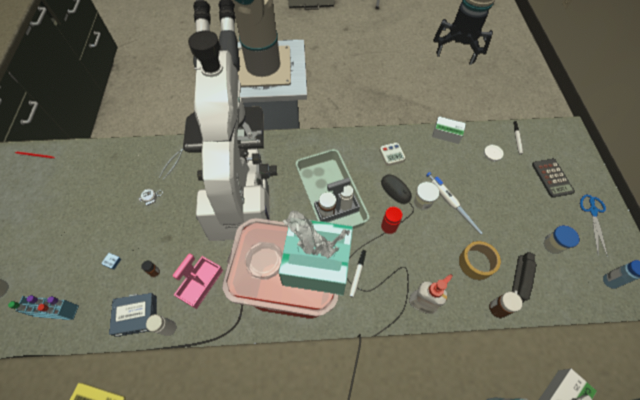

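View pics/top0.png

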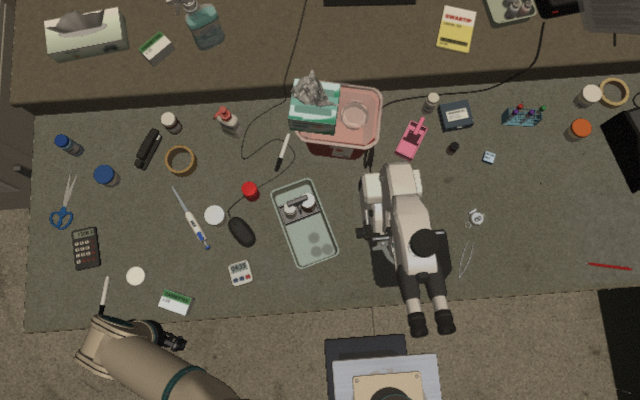

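Scene: the grey carrier sits in the mint tray at about scene (338,200), top (298,206). There is a pink look-alike at top (411,138) and a red bottle at top (249,190). The timer is at top (240,273) and the cup at top (214,215). Next is an enlarged crop of both views.

```bash
python3 - <<'E'
import cv2,numpy as np
a=cv2.imread("pics/scene0.png")[145:235,285:385];b=cv2.imread("pics/top0.png")[175:275,260:350]
a=cv2.resize(a,None,fx=4,fy=4,interpolation=cv2.INTER_CUBIC);b=cv2.resize(b,None,fx=4,fy=4,interpolation=cv2.INTER_CUBIC)
o=np.zeros((400,760,3),np.uint8);o[:360,:400]=a;o[:400,400:]=b
cv2.imwrite("pics/crop.png",o)
E
```

```text
(no output)
```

View pics/crop.png

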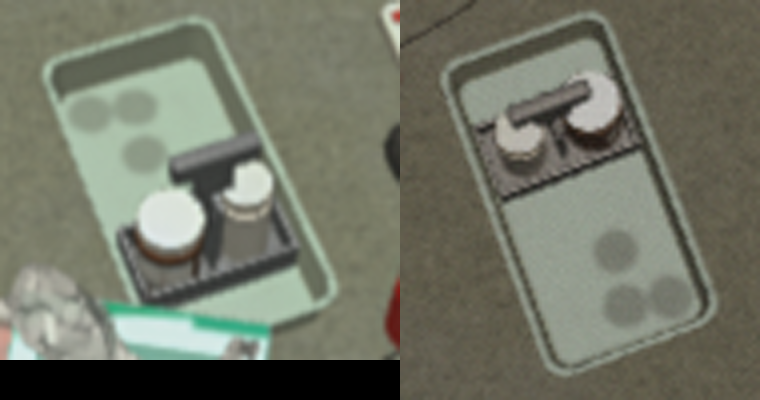

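The left crop (scene) shows the grey bar running from (170,168) to (260,143). The brown-sided bottle, with the wider cap, is on its left. The right crop (top) shows the bar from (512,115) to (589,90), with the vial on the left. This grey carrier in the mint tray is the one meant; the one at top (411,138) is pink and stands outside the tray.

```bash
cat > h.py <<'E'
import numpy as np,cv2
from cell import monitor,cams
def P(d): return d["K"]@np.c_[d["R"],d["t"]]
def tri(d1,p1,d2,p2):
    X=cv2.triangulatePoints(P(d1),P(d2),np.float64(p1).T,np.float64(p2).T); return (X[:3]/X[3]).T
def proj(d,X):
    x=(P(d)@np.c_[np.atleast_2d(X),np.ones(len(np.atleast_2d(X)))].T); return (x[:2]/x[2]).T
def plane(d,p,z):
    p=np.atleast_2d(p); r=np.linalg.inv(d["K"])@np.c_[p,np.ones(len(p))].T; r=d["R"].T@r; c=-d["R"].T@d["t"]
    return (c[:,None]+r*(z-c[2])/r[2]).T
E
python3 - <<'E'
from h import *
s=cams.get_image("scene");t=cams.get_image("top")
S=lambda p:np.array(p)/4+[285,145]-.375
T=lambda p:(np.array(p)-[400,0])/4+[260,175]-.375
a=[(216,158),(172,170),(260,143)]; b=[(550,103),(588,90),(512,115)]
X=tri(s,S(a),t,T(b)); print(X.round(1))
print("brown cap, vial cap",tri(s,S([(171,217),(249,182)]),t,T([(593,95),(518,133)])).round(1))
print("tray rim corners",plane(t,T([(445,72),(605,15),(712,312),(560,372)]),44).round(1))
print("cup",tri(s,[(428,188)],t,[(214,212)]).round(0),"red",tri(s,[(394,211)],t,[(249,187)]).round(0))
print("microscope approx top eyepiece/arm",plane(t,[(365,180),(365,230),(372,175)],0).round(0))
print("tissue box",plane(t,[(292,130),(338,132),(310,75)],150).round(0))
w=cams.get_image("wrist"); st=monitor.read_state(); print("cam centre",(-w["R"].T@w["t"]).round(1),w["R"].round(3).tolist(),w["K"][0],st["eef_pos"])
E
```

```text
[[621.2 225.8 147.3]
 [628.8 196.8 147.4]
 [613.6 254.5 151.1]]
brown cap, vial cap [[636.3 194.9  96.7]
 [611.2 252.8  95.6]]
tray rim corners [[675.3 309.2  44. ]
 [712.5 179.5  44. ]
 [470.1 113.8  44. ]
 [432.9 233.7  44. ]]
cup [[616. 481.  93.]] red [[685. 372.  99.]]
microscope approx top eyepiece/arm [[706.   3.   0.]
 [541.  18.   0.]
 [721. -22.   0.]]
tissue box [[ 839.  226.  150.]
 [ 823.   88.  150.]
 [1015.  159.  150.]]
cam centre [206.9 620.8 373.2] [[0.425, 0.905, -0.001], [0.864, -0.405, 0.3], [0.271, -0.129, -0.954]] [336.52972953   0.         316.54445497] [276.00806772 588.19694415 230.88746185]
```

Bar centre is about (621, 226, 147), which agrees with 144 + 3. Its long axis runs along (0.25, -0.97), so the carrier yaw is about 14.7°. The brown bottle is on the -y side, so I'll grasp about 6 mm towards it for balance. I'll go above first at the current height.

{"name": "drive_tool", "arguments": {"motion": [{"fingers": 1, "linear": [-0.016, -0.006, 0], "twist": 0}, {"fingers": 1, "linear": [-0.032, -0.0125, 0], "twist": 0}, {"fingers": 1, "linear": [-0.032, -0.0125, 0], "twist": 0}, {"fingers": 1, "linear": [-0.032, -0.0125, 0], "twist": 0}, {"fingers": 1, "linear": [-0.032, -0.0125, 0], "twist": 0}]}}

```text
clock: 0.67
eef_pos: [384.4, 474.1, 231.3]
tool_rot: [-3.141, 0.001, 2.702]
force: [0.0, 0.8, 0.4]
width: 85.1
gripper_force: 0.0
```

{"name": "drive_tool", "arguments": {"motion": [{"fingers": 1, "linear": [-0.032, -0.0125, 0], "twist": 0}, {"fingers": 1, "linear": [-0.032, -0.0125, 0], "twist": 0}, {"fingers": 1, "linear": [-0.032, -0.0125, 0], "twist": 0}, {"fingers": 1, "linear": [-0.032, -0.0125, 0], "twist": 0}, {"fingers": 1, "linear": [-0.032, -0.0125, 0], "twist": 0}]}}

```text
clock: 1.08
eef_pos: [502.5, 349.1, 231.4]
tool_rot: [-3.141, 0.001, 2.702]
force: [1.2, 0.6, -0.8]
width: 85.4
gripper_force: 0.0
```

{"name": "drive_tool", "arguments": {"motion": [{"fingers": 1, "linear": [0, 0, 0], "twist": 0.11}, {"fingers": 1, "linear": [0, 0, 0], "twist": 0.11}, {"fingers": 1, "linear": [0, 0, 0], "twist": 0.11}, {"fingers": 1, "linear": [0, 0, 0], "twist": 0.11}, {"fingers": 1, "linear": [0, 0, 0], "twist": 0.11}]}}

```text
clock: 1.5
eef_pos: [501.6, 350.4, 231.3]
tool_rot: [-3.141, 0.0, 2.146]
force: [-0.2, -0.2, 0.3]
width: 85.5
gripper_force: 0.0
```

{"name": "drive_tool", "arguments": {"motion": [{"fingers": 1, "linear": [0, 0, 0], "twist": 0.11}, {"fingers": 1, "linear": [0, 0, 0], "twist": 0.11}, {"fingers": 1, "linear": [0, 0, 0], "twist": 0.11}, {"fingers": 1, "linear": [0, 0, 0], "twist": 0}, {"fingers": 1, "linear": [0, 0, 0], "twist": 0}]}}

```text
clock: 1.92
eef_pos: [501.2, 351.0, 231.3]
tool_rot: [-3.142, 0.001, 1.825]
force: [0.9, 0.2, 0.7]
width: 85.3
gripper_force: 0.0
```

```bash
python3 - <<'E'
from h import *
d=cams.get_image("wrist"); cv2.imwrite("pics/w1.png",d["color"]); st=monitor.read_state()
print(st["clock"],st["eef_pos"],st["tool_rot"],st["force"],st["qpos"].round(2))
print(proj(d,[[621.2,225.8,147],[628.8,196.8,147],[613.6,254.5,147]]).round(0))
E
```

```text
1.9667 [501.14314461 351.29187149 231.31569379] [-3.14148245e+00  3.69027093e-04  1.82529938e+00] [-0.81315163 -0.13494699 -0.66203496] [-0.83  0.59  0.28  1.63 -0.19  0.95 -0.23]
[[416. 377.]
 [413. 404.]
 [419. 348.]]
```

View pics/w1.png

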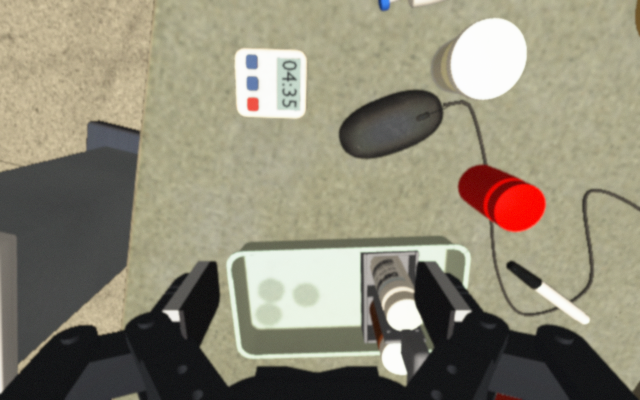

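The wrist view shows the tray at (350,300). In it, the carrier with the vial cap at (405,315), and the bar end dark at (412,345), matching the projected (419,348). Timer, mouse, cup and red bottle are clear of the path. Now I'll move over the bar.

{"name": "drive_tool", "arguments": {"motion": [{"fingers": 1, "linear": [-0.032, 0.017, 0], "twist": 0}, {"fingers": 1, "linear": [-0.032, 0.017, 0], "twist": 0}, {"fingers": 1, "linear": [-0.032, 0.017, 0], "twist": 0}, {"fingers": 1, "linear": [-0.032, 0.017, 0], "twist": 0}, {"fingers": 1, "linear": [-0.03, 0.017, 0], "twist": 0}]}}

```text
clock: 2.38
eef_pos: [623.9, 217.8, 231.5]
tool_rot: [3.142, 0.0, 1.825]
force: [1.6, 0.3, -0.1]
width: 84.9
gripper_force: 0.0
```

{"name": "drive_tool", "arguments": {"motion": [{"fingers": 1, "linear": [0, 0, 0], "twist": 0}, {"fingers": 1, "linear": [0, 0, 0], "twist": 0}, {"fingers": 1, "linear": [0, 0, 0], "twist": 0}]}}

```text
clock: 2.63
eef_pos: [622.3, 220.3, 231.0]
tool_rot: [-3.141, -0.001, 1.824]
force: [-0.5, 0.2, 0.4]
width: 85.8
gripper_force: 0.0
```

```bash
python3 - <<'E'
from h import *
d=cams.get_image("wrist"); st=monitor.read_state()
print(st["clock"],st["eef_pos"],st["tool_rot"],st["force"],st["qpos"].round(2))
im=d["color"][200:400,200:440]; cv2.imwrite("pics/w2.png",cv2.resize(im,None,fx=3,fy=3,interpolation=cv2.INTER_CUBIC))
c=np.array([621.2,225.8]);a=0.2566;ex=np.array([np.cos(a),np.sin(a)]);ey=np.array([-ex[1],ex[0]])
pts=[[*(c+ex*sx*7+ey*32*sy),159] for sx in(-1,1) for sy in(-1,1)]+[[*(c+ex*sx*31+ey*60*sy),37] for sx in(-1,1) for sy in(-1,1)]
print(((proj(d,pts)-[200,200])*3).round(0).tolist())
E
```

```text
2.6833 [621.81453057 221.38405485 231.10797251] [-3.14073951e+00 -1.48254897e-03  1.82517548e+00] [-0.82903625  0.58629567 -0.690462  ] [-0.54  0.66  0.27  1.49 -0.2   1.02  0.04]
[[320.0, 146.0], [317.0, -126.0], [380.0, 146.0], [382.0, -126.0], [264.0, 69.0], [253.0, -280.0], [437.0, 68.0], [446.0, -281.0]]
```

View pics/w2.png

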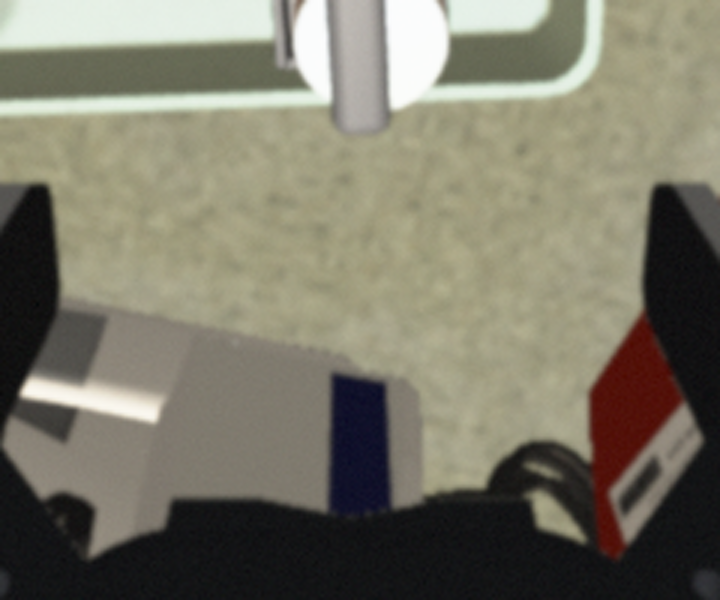

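The bar's near end is at crop (360,125). The prediction was (350,146), so the bar is a few mm off along +y and tool y. I'll look at the whole bar.

```bash
python3 - <<'E'
from h import *
d=cams.get_image("wrist"); st=monitor.read_state(); np.savez("w3.npz",**{k:d[k] for k in("K","R","t")})
print(st["eef_pos"],st["tool_rot"])
im=d["color"][110:260,220:420]; cv2.imwrite("pics/w3.png",cv2.resize(im,None,fx=4,fy=4,interpolation=cv2.INTER_CUBIC))
E
```

```text
[621.68494437 221.86332729 231.17894866] [-3.14094350e+00 -1.42651324e-03  1.82579053e+00]
```

View pics/w3.png

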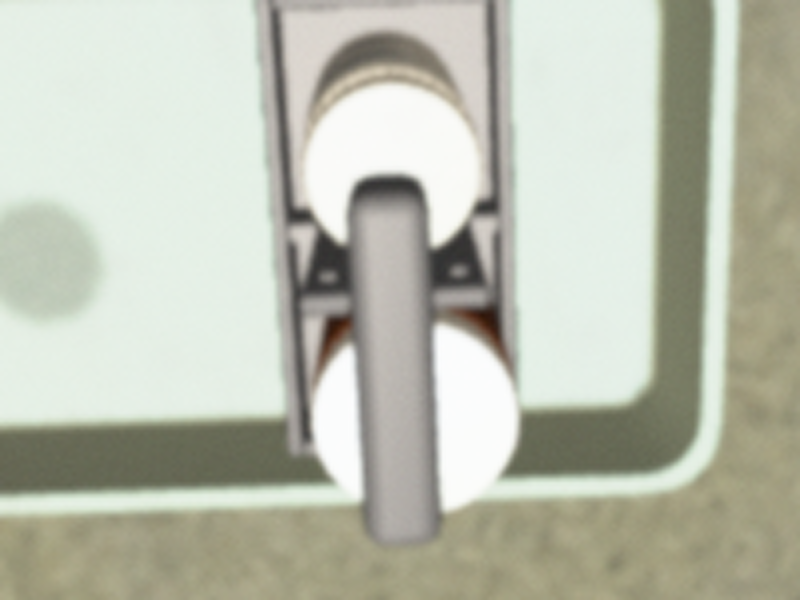

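The whole bar is in view: the top face runs from about (388,203) to (403,540), with the dark +y end face above it at rows 178–203. The white brown-bottle cap is at (415,415) and the vial cap at (392,165). I'll back-project these and check the length.

```bash
python3 - <<'E'
from h import *
d=dict(np.load("w3.npz")); C=lambda p:(np.array(p)+.5)/4-.5+[220,110]
for z in(155,159,163):
    X=plane(d,C([(388.5,203),(403,540)]),z); v=X[0]-X[1]; print(z,X.round(1).tolist(),np.linalg.norm(v).round(1),np.arctan2(-v[0],v[1]),X.mean(0))
    e=plane(d,C([(365,525),(440,525),(352,215),(426,215)]),z); print(" widths",np.linalg.norm(e[0]-e[1]),np.linalg.norm(e[2]-e[3]))
X=plane(d,C([(388,178)]),135);print(X)
print("cam",-d["R"].T@d["t"])
print("caps",plane(d,C([(416,418)]),92),plane(d,C([(392,165)]),102))
print("foot left edge",plane(d,C([(262,5),(297,450)]),37))
# height from wrist vs top camera
t=cams.get_image("top");T=lambda p:(np.array(p)-[400,0])/4+[260,175]-.375
print(tri(d,C([(396,371)]),t,T([(548,99)])))
E
```

```text
155 [[613.3, 255.7, 155.0], [631.0, 197.8, 155.0]] 60.5 0.2973975839047833 [622.15517584 226.76202737 155.        ]
 widths 13.26482759812814 12.176136540485237
159 [[613.1, 256.4, 159.0], [630.5, 199.6, 159.0]] 59.4 0.297397583904784 [621.80380224 228.01757255 159.        ]
 widths 13.022129859690503 11.953357859087141
163 [[612.9, 257.1, 163.0], [630.0, 201.4, 163.0]] 58.3 0.297397583904785 [621.45242863 229.27311773 163.        ]
 widths 12.779432121252865 11.730579177689052
[[613.01682664 256.38258848 135.        ]]
cam [602.95058689 295.38479447 373.62301122]
caps [[634.3437666 199.0936906  92.       ]] [[614.52606857 253.74803831 102.        ]]
foot left edge [[577.0521388  273.38160517  37.        ]
 [612.01604465 163.48370586  37.        ]]
[[623.24060885 225.84894788 149.44080497]]
```

Refined values: carrier yaw is about 0.30, agreeing with the foot edge and the tray, and the bar centre is about (622.3, 226.7). I need a twist of -0.045 and about +2 mm in tool y, then the descent.

{"name": "drive_tool", "arguments": {"motion": [{"fingers": 0.7, "linear": [-0.001, 0.002, 0], "twist": -0.045}, {"fingers": 0.6, "linear": [0, 0, 0.015], "twist": 0}, {"fingers": 0.6, "linear": [0, 0, 0.015], "twist": 0}, {"fingers": 0.6, "linear": [0, 0, 0.01], "twist": 0}, {"fingers": 0.6, "linear": [0, 0, 0], "twist": 0}]}}

```text
clock: 3.2
eef_pos: [622.7, 220.5, 188.9]
tool_rot: [-3.137, -0.0, 1.87]
force: [-0.7, 0.0, -1.3]
width: 51.3
gripper_force: 0.0
```

{"name": "drive_tool", "arguments": {"motion": [{"fingers": 0.6, "linear": [0, 0, 0.015], "twist": 0}, {"fingers": 0.6, "linear": [0, 0, 0.015], "twist": 0}, {"fingers": 0.6, "linear": [0, 0, 0.015], "twist": 0}, {"fingers": 0.6, "linear": [0, 0, 0.015], "twist": 0}, {"fingers": 0.6, "linear": [0, 0, 0.003], "twist": 0}]}}

```text
clock: 3.62
eef_pos: [623.3, 220.0, 126.5]
tool_rot: [-3.138, -0.0, 1.869]
force: [-0.2, 0.9, -0.4]
width: 51.1
gripper_force: 0.0
```

{"name": "drive_tool", "arguments": {"motion": [{"fingers": 0.4, "linear": [0, 0, 0], "twist": 0}, {"fingers": 0.4, "linear": [0, 0, 0], "twist": 0}, {"fingers": 0.4, "linear": [0, 0, 0], "twist": 0}]}}

```text
clock: 3.87
eef_pos: [625.7, 220.1, 129.7]
tool_rot: [3.139, -0.0, 1.868]
force: [0.0, -0.0, 0.4]
width: 34.2
gripper_force: 0.0
```

```bash
python3 - <<'E'
from h import *
d=cams.get_image("wrist"); st=monitor.read_state(); print(st["clock"],st["eef_pos"],st["tool_rot"],st["force"],st["width"])
cv2.imwrite("pics/w4.png",d["color"][100:400,120:520][:, :].repeat(2,0).repeat(2,1))
E
```

```text
3.9167 [625.70669357 220.0771002  129.66181864] [ 3.13933122e+00 -1.65430964e-04  1.86796114e+00] [-0.18001075  0.06608199 -0.70639624] 34.55448569369573
```

View pics/w4.png

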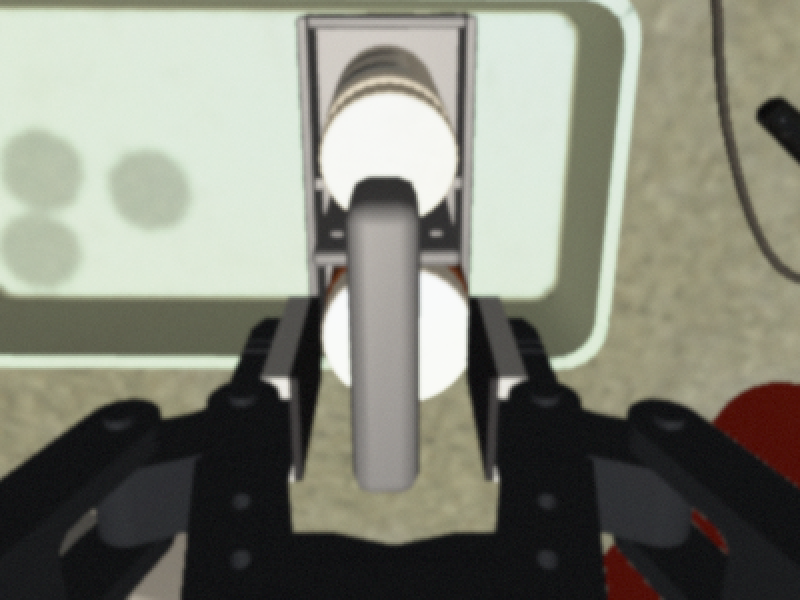

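The bar lies between the pads: bar centre is at column 384 against a pad-gap centre of about 394, i.e. 2 mm off towards -tool y. The carrier is square to the fingers. I'll centre it, then close in small steps to keep the pinch light.

{"name": "drive_tool", "arguments": {"motion": [{"fingers": 0.3, "linear": [0, -0.002, 0], "twist": 0}, {"fingers": 0.22, "linear": [0, 0, 0], "twist": 0}, {"fingers": 0.2, "linear": [0, 0, 0], "twist": 0}, {"fingers": 0.19, "linear": [0, 0, 0], "twist": 0}, {"fingers": 0.19, "linear": [0, 0, 0], "twist": 0}]}}

```text
clock: 4.33
eef_pos: [623.0, 219.2, 128.4]
tool_rot: [3.141, -0.0, 1.868]
force: [-0.5, 0.6, 0.9]
width: 16.1
gripper_force: 0.1
```

{"name": "drive_tool", "arguments": {"motion": [{"fingers": 0.18, "linear": [0, 0, 0], "twist": 0}, {"fingers": 0.175, "linear": [0, 0, 0], "twist": 0}, {"fingers": 0.17, "linear": [0, 0, 0], "twist": 0}, {"fingers": 0.17, "linear": [0, 0, 0], "twist": 0}]}}

```text
clock: 4.67
eef_pos: [623.3, 219.3, 128.5]
tool_rot: [3.141, -0.0, 1.868]
force: [0.9, 1.1, 0.0]
width: 14.6
gripper_force: 0.5
```

{"name": "drive_tool", "arguments": {"motion": [{"fingers": 0.165, "linear": [0, 0, 0], "twist": 0}, {"fingers": 0.165, "linear": [0, 0, 0], "twist": 0}, {"fingers": 0.16, "linear": [0, 0, 0], "twist": 0}, {"fingers": 0.16, "linear": [0, 0, 0], "twist": 0}]}}

```text
clock: 5.0
eef_pos: [623.1, 219.2, 128.4]
tool_rot: [3.141, -0.0, 1.868]
force: [1.0, 1.4, 1.1]
width: 13.8
gripper_force: 9.7
```

{"name": "drive_tool", "arguments": {"motion": [{"fingers": 0.157, "linear": [0, 0, 0], "twist": 0}, {"fingers": 0.157, "linear": [0, 0, 0], "twist": 0}, {"fingers": 0.157, "linear": [0, 0, 0], "twist": 0}]}}

```text
clock: 5.25
eef_pos: [623.1, 219.2, 128.4]
tool_rot: [3.141, 0.0, 1.868]
force: [1.4, 0.4, 1.4]
width: 13.8
gripper_force: 16.5
```

{"name": "drive_tool", "arguments": {"motion": [{"fingers": 0.154, "linear": [0, 0, 0], "twist": 0}, {"fingers": 0.154, "linear": [0, 0, 0], "twist": 0}, {"fingers": 0.154, "linear": [0, 0, 0], "twist": 0}, {"fingers": 0.154, "linear": [0, 0, -0.001], "twist": 0}, {"fingers": 0.154, "linear": [0, 0, -0.001], "twist": 0}]}}

```text
clock: 5.67
eef_pos: [621.3, 218.7, 129.1]
tool_rot: [-3.138, -0.0, 1.868]
force: [0.3, 0.0, -3.2]
width: 13.4
gripper_force: 23.2
```

{"name": "drive_tool", "arguments": {"motion": [{"fingers": 0.154, "linear": [0, 0, -0.002], "twist": 0}, {"fingers": 0.154, "linear": [0, 0, -0.002], "twist": 0}, {"fingers": 0.154, "linear": [0, 0, -0.002], "twist": 0}, {"fingers": 0.154, "linear": [0, 0, -0.002], "twist": 0}, {"fingers": 0.154, "linear": [0, 0, -0.002], "twist": 0}]}}

```text
clock: 6.08
eef_pos: [622.8, 219.1, 140.4]
tool_rot: [-3.141, -0.0, 1.868]
force: [-0.2, 1.1, -3.5]
width: 14.0
gripper_force: 23.2
```

{"name": "drive_tool", "arguments": {"motion": [{"fingers": 0.154, "linear": [0, 0, -0.003], "twist": 0}, {"fingers": 0.154, "linear": [0, 0, -0.003], "twist": 0}, {"fingers": 0.154, "linear": [0, 0, -0.003], "twist": 0}, {"fingers": 0.154, "linear": [0, 0, -0.002], "twist": 0}, {"fingers": 0.154, "linear": [0, 0, -0.001], "twist": 0}]}}

```text
clock: 6.5
eef_pos: [623.2, 219.2, 152.8]
tool_rot: [3.141, -0.0, 1.868]
force: [0.9, -0.3, -3.5]
width: 13.6
gripper_force: 23.2
```

```bash
python3 - <<'E'
from h import *
st=monitor.read_state(); print(st["clock"],st["eef_pos"],st["tool_rot"],st["force"],st["torque"],st["gripper_force"])
ims=[]
for n,(x,y) in dict(scene=(270,130),top=(240,150),wrist=(200,100)).items():
    d=cams.get_image(n); k=2 if n=="wrist" else 3
    w,h=(260,200) if n=="wrist" else (130,133)
    ims.append(cv2.resize(d["color"][y:y+(270 if n=="wrist" else 133),x:x+(240 if n=="wrist" else 130)],(266,400),interpolation=cv2.INTER_CUBIC))
cv2.imwrite("pics/l1.png",np.hstack(ims))
E
```

```text
6.5 [623.19345422 219.19794332 152.83223872] [ 3.14092572e+00 -6.47272555e-05  1.86777668e+00] [ 0.86572014 -0.30896769 -3.48340102] [-0.04689366 -0.02672551 -0.01838473] 23.247433304786682
```

View pics/l1.png

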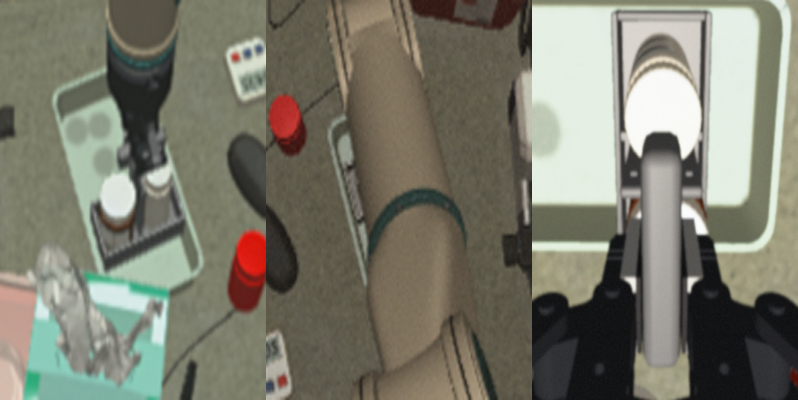

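The scene panel shows the carrier raised in the gripper with both bottles upright at (118,195) and (158,180), and the tray unmoved. The force is about 3.5 N, the full load, and the grip is 23 N. I'll continue straight up another 73 mm.

{"name": "drive_tool", "arguments": {"motion": [{"fingers": 0.154, "linear": [0, 0, -0.003], "twist": 0}, {"fingers": 0.154, "linear": [0, 0, -0.005], "twist": 0}, {"fingers": 0.154, "linear": [0, 0, -0.005], "twist": 0}, {"fingers": 0.154, "linear": [0, 0, -0.005], "twist": 0}, {"fingers": 0.154, "linear": [0, 0, -0.005], "twist": 0}]}}

```text
clock: 7.07
eef_pos: [623.2, 219.2, 176.1]
tool_rot: [3.141, -0.0, 1.868]
force: [-0.6, 0.4, -4.4]
width: 13.7
gripper_force: 23.3
```

{"name": "drive_tool", "arguments": {"motion": [{"fingers": 0.154, "linear": [0, 0, -0.005], "twist": 0}, {"fingers": 0.154, "linear": [0, 0, -0.005], "twist": 0}, {"fingers": 0.154, "linear": [0, 0, -0.005], "twist": 0}, {"fingers": 0.154, "linear": [0, 0, -0.005], "twist": 0}, {"fingers": 0.154, "linear": [0, 0, -0.005], "twist": 0}]}}

```text
clock: 7.48
eef_pos: [622.9, 219.1, 200.8]
tool_rot: [-3.142, -0.0, 1.868]
force: [-0.9, -0.4, -3.8]
width: 13.3
gripper_force: 23.3
```

{"name": "drive_tool", "arguments": {"motion": [{"fingers": 0.154, "linear": [0, 0, -0.005], "twist": 0}, {"fingers": 0.154, "linear": [0, 0, -0.005], "twist": 0}, {"fingers": 0.154, "linear": [0, 0, -0.005], "twist": 0}, {"fingers": 0.154, "linear": [0, 0, -0.004], "twist": 0}, {"fingers": 0.154, "linear": [0, 0, -0.002], "twist": 0}]}}

```text
clock: 7.9
eef_pos: [623.3, 219.2, 222.1]
tool_rot: [3.141, -0.0, 1.868]
force: [-0.4, 0.0, -2.6]
width: 13.7
gripper_force: 23.3
```

{"name": "drive_tool", "arguments": {"motion": [{"fingers": 0.154, "linear": [0, 0, -0.002], "twist": 0}, {"fingers": 0.154, "linear": [0, 0, -0.001], "twist": 0}, {"fingers": 0.154, "linear": [0, 0, 0], "twist": 0}, {"fingers": 0.154, "linear": [0, 0, 0], "twist": 0}, {"fingers": 0.154, "linear": [0, 0, 0], "twist": 0}]}}

```text
clock: 8.32
eef_pos: [622.8, 219.1, 224.0]
tool_rot: [-3.141, 0.0, 1.868]
force: [0.2, -0.6, -2.9]
width: 13.7
gripper_force: 23.3
```

```bash
python3 - <<'E'
from h import *
ims=[]
for n in("scene","wrist"):
    d=cams.get_image(n); im=d["color"][110:240,270:400] if n=="scene" else d["color"][60:360,170:470]
    ims.append(cv2.resize(im,(400,400),interpolation=cv2.INTER_CUBIC))
cv2.imwrite("pics/l2.png",np.hstack(ims))
for _ in range(4): cams.get_image("scene")
st=monitor.read_state(); print(st["clock"],st["eef_pos"],st["tool_rot"],st["force"],st["torque"],st["gripper_force"])
E
```

```text
8.6167 [622.92729251 219.14966383 224.20046671] [-3.14143099e+00 -1.87611717e-05  1.86785693e+00] [ 0.17655848 -0.16170234 -3.88814955] [-0.01741646 -0.07278635 -0.02435729] 23.279187083244324
```

View pics/l2.png

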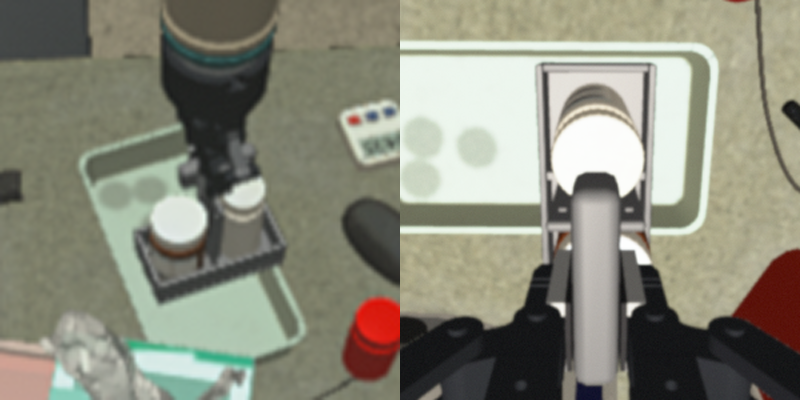

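The carrier is level and its underside is at about 99 mm. Both bottles stand in their pockets (brown cap at (178,225), vial at (243,205)), and the tray and timer have not moved. I'll hold for more than 2 s.

{"name": "drive_tool", "arguments": {"motion": [{"fingers": 0.154, "linear": [0, 0, 0], "twist": 0}, {"fingers": 0.154, "linear": [0, 0, 0], "twist": 0}, {"fingers": 0.154, "linear": [0, 0, 0], "twist": 0}, {"fingers": 0.154, "linear": [0, 0, 0], "twist": 0}, {"fingers": 0.154, "linear": [0, 0, 0], "twist": 0}]}}

```text
clock: 9.03
eef_pos: [623.0, 219.1, 224.3]
tool_rot: [-3.142, -0.0, 1.868]
force: [0.4, -0.2, -3.2]
width: 13.7
gripper_force: 23.3
```

{"name": "drive_tool", "arguments": {"motion": [{"fingers": 0.154, "linear": [0, 0, 0], "twist": 0}, {"fingers": 0.154, "linear": [0, 0, 0], "twist": 0}, {"fingers": 0.154, "linear": [0, 0, 0], "twist": 0}, {"fingers": 0.154, "linear": [0, 0, 0], "twist": 0}, {"fingers": 0.154, "linear": [0, 0, 0], "twist": 0}]}}

```text
clock: 9.45
eef_pos: [623.0, 219.1, 224.3]
tool_rot: [-3.142, -0.0, 1.868]
force: [-0.6, -0.2, -4.1]
width: 13.7
gripper_force: 23.3
```

{"name": "drive_tool", "arguments": {"motion": [{"fingers": 0.154, "linear": [0, 0, 0], "twist": 0}, {"fingers": 0.154, "linear": [0, 0, 0], "twist": 0}, {"fingers": 0.154, "linear": [0, 0, 0], "twist": 0}, {"fingers": 0.154, "linear": [0, 0, 0], "twist": 0}, {"fingers": 0.154, "linear": [0, 0, 0], "twist": 0}]}}

```text
clock: 9.87
eef_pos: [622.9, 219.2, 224.3]
tool_rot: [-3.142, -0.0, 1.868]
force: [-0.2, -0.6, -4.1]
width: 13.7
gripper_force: 23.3
```

{"name": "drive_tool", "arguments": {"motion": [{"fingers": 0.154, "linear": [0, 0, 0], "twist": 0}, {"fingers": 0.154, "linear": [0, 0, 0], "twist": 0}, {"fingers": 0.154, "linear": [0, 0, 0], "twist": 0}, {"fingers": 0.154, "linear": [0, 0, 0], "twist": 0}, {"fingers": 0.154, "linear": [0, 0, 0], "twist": 0}]}}

```text
clock: 10.28
eef_pos: [623.0, 219.1, 224.3]
tool_rot: [-3.142, -0.0, 1.868]
force: [-0.4, -0.3, -3.5]
width: 13.5
gripper_force: 23.3
```

{"name": "drive_tool", "arguments": {"motion": [{"fingers": 0.154, "linear": [0, 0, 0], "twist": 0}, {"fingers": 0.154, "linear": [0, 0, 0], "twist": 0}, {"fingers": 0.154, "linear": [0, 0, 0], "twist": 0}, {"fingers": 0.154, "linear": [0, 0, 0], "twist": 0}, {"fingers": 0.154, "linear": [0, 0, 0], "twist": 0}]}}

```text
clock: 10.7
eef_pos: [623.0, 219.1, 224.3]
tool_rot: [-3.142, -0.0, 1.868]
force: [0.2, 0.2, -3.8]
width: 13.6
gripper_force: 23.3
```

{"name": "drive_tool", "arguments": {"motion": [{"fingers": 0.154, "linear": [0, 0, 0], "twist": 0}, {"fingers": 0.154, "linear": [0, 0, 0], "twist": 0}, {"fingers": 0.154, "linear": [0, 0, 0], "twist": 0}, {"fingers": 0.154, "linear": [0, 0, 0], "twist": 0}, {"fingers": 0.154, "linear": [0, 0, 0], "twist": 0}]}}

```text
clock: 11.12
eef_pos: [622.9, 219.2, 224.3]
tool_rot: [-3.142, -0.0, 1.868]
force: [-0.4, 0.1, -3.6]
width: 13.7
gripper_force: 23.3
```

```bash
python3 - <<'E'
from h import *
a=cv2.imread("pics/l2.png")[:,:400]
b=cv2.resize(cams.get_image("scene")["color"][110:240,270:400],(400,400),interpolation=cv2.INTER_CUBIC)
print("mean/max change",cv2.absdiff(a,b).mean(),cv2.absdiff(cv2.blur(a,(9,9)),cv2.blur(b,(9,9))).max())
st=monitor.read_state(); print(st["clock"],st["eef_pos"],st["force"],st["gripper_force"])
E
```

```text
mean/max change 0.60870625 8
11.1667 [622.94484576 219.14709804 224.27312035] [ 0.19724399  0.91228129 -2.78721078] 23.27907532453537
```

Held still for 2.8 s with no change in the picture, so I'm handing it in.

```bash
python3 -c "
from cell import ctrl; print(ctrl.finish_job())"
```

```text
the job is handed in; nothing more can be done
None
```

The carrier was lifted straight out of its tray, held level and still about 10 cm above the worktop for 2.8 s with both bottles in their pockets, and handed in at 11.2 s still gripped at about 23 N a finger; the tray and timer looked unmoved, and nothing came near the specimen cup.

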